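# Hold a slide carrier flush on the tilted face of a slide reader

## Robot

A 7-joint arm with a two-finger parallel gripper is mounted at the origin on a cart in front of the work surface, level with it; the furniture and walls round the work are solid. World frame = base frame: x ahead of the robot, y to its left, z up, the work surface at z = 0. Lengths are in m, angles in rad, forces in N, time in s.
With the tool pointing down it reaches from about 0.35 to 0.9 m from the base axis. Payload 8.1 kg.
Tool frame: the origin (TCP) lies at the very end of the fingers, on their centre line; the grasp point (between the pads) lies grip_point_offset behind it (grip_point_offset is the distance from the TCP to the grasp point, in m); z points along the fingers, y is the direction in which the jaws open and shut (so a half turn about z gives the same grasp; the last joint's range is limited). The gripper opens to 92 mm and grips with 3 to 60 N. Pads are 19 mm wide; open, the fingers measure 130 mm over their backs; the gripper's body (75 mm by 190 mm) begins 47 mm behind the grasp point.
Start: joints at [1.011, 0.434, 0.025, 1.573, -0.012, 1.134, -0.075], TCP at [0.276, -0.561, 0.227] pointing down, gripper open.
Joint ranges: [-2.62, 2.62], [-0.44, 2.09], [-1.27, 1.32], [0.08, 2.57], [-1.32, 4.46], [0.12, 2], [-2.74, 2.74]. Speed limits (rad/s): [2.22, 2.22, 3.01, 3.01, 3.14, 3.14, 3.14].

## Interface

Orientations are given as a rotation vector (axis times angle).
In Python, from cell import * gives the robot as it stands.
- The arm moves only by the tool drive_tool, never from a script. Its argument "increments" is a list of rows, each an object of numbers: "grip": the gripper's target within -1 to 1 (shut at 1, half-way at 0, fully open at -1); "tx", "ty", "tz": the shift along the world's x, y, z normalised to -1 to 1, where 1 is 400 mm; "turn": the turn about the world's z normalised to -1 to 1, where 1 is 60 degrees. In form: [{"grip": .., "tx": .., "ty": .., "tz": .., "turn": ..}, ...]. A call has 1 to 20 rows; each row is the pose to reach, as a shift and turn from the pose measured when the call began; what a row does not reach only later rows make up. A row lasts 1/10 s, in which the tool goes at most 50 mm and 8.59 degrees, less where a joint would pass 70% of its speed; a pose out of reach is approached as far as the arm can. A call with a number of a shift or a turn outside -1 to 1 is refused whole. A call with a gripper value outside its range is refused whole. The fingers move at their own pace and stop on an object; "newtons" is the grip in N (left out, the last holds). Time passes only in rows, so rows that repeat a pose let the fingers close. It gives the time, the measured TCP pose, the force and the opening at its end, in the units of the state.
- observe(): the state, without advancing time (a new reading comes with each control period).
- get_image(name): name is "scene" or "top" or "wrist"; returns the picture (420x560x3 uint8, red, green, blue); there is no depth.
- camera_info(name): a dict with "fx", "fy", "cx", "cy" (pixels), "eye" and "rotation" of the camera in the world; the wrist camera has in their place "hand_eye" (4x4, takes a point from camera to tool coordinates, whose origin is the TCP and whose axes are the flange's). Camera axes: x right, y down, z forward; pixel columns grow to the right and rows downward; lengths in m; the calibration is good to about 2 mm. A picture is of the moment at which its call begins: read the wrist's pose just before it. camera_info takes no time and is no camera call.
- sign_off(): hands the job in, once; it reports no verdict.
The state is a dict: "clock": time; "joints": joint angles; "dq": joint speeds; "joint_efforts": joint torques, N m; "position": TCP position; "ee_rot": TCP orientation; "force": force on the tool from outside, world axes, zero at the start; "ft_torque": the same for the moment, N m; "width": opening from 0.0 (shut) to 1.0 (fully open).
Only numpy, scipy, OpenCV 4.12 (cv2) and the standard library are available. Lean on these libraries where they do the work, as an engineer would, in place of code of your own. Each camera call takes 0.05 s, during which the arm holds its last target. There are 200 camera calls.

## Task

Slide the dust shutter of the slide reader fully open, then pick the slide carrier off the lens-tissue pack by its fin, tilt it to match the sloped reading face and press it gently flush against the face, centred and square over the window with its length up the slope, so that all three sprung pins are fully pushed in. The pins spring back if you let go, so the program finishes while you are still gripping the carrier and holding it there; leave the lens blower, the small box and the dropper bottle where they stand.

Things in the scene. Friction and masses are not known exactly. Their poses are not given: they have to be found in the camera images.
- reader: bench-top slide reader: fixed grey foot 150 (x) x 226 (y) mm, 18 mm high, with two cheeks carrying a white tilting head 126 mm (up the slope) x 196 mm x 34 mm, pivot 68 mm above the worktop. Origin: centre of the foot's underside; x points level, up the slope; z up. The head is locked, tilted 14 to 32 degrees (it differs), its face sloping down towards -x; pressing does not move it.
- window (a point): centre of the dark glass window (46 x 22 mm) in the plane of the sloped face (thin rubber seat round it), 22 mm above the pivot and 40 mm to the -y side of the head's middle. x up the slope, y across (level), z out of the face. Lips of the shutter rails are 48 mm up and down slope, 11 mm above the face; end bars, 10 mm high, at y -40 and +106 mm. Flush, the carrier's origin is here, its x along this x.
- shutter (a joint): steel dust shutter over the window, a plate 98 x 52 mm running in the rails 6 to 9 mm above the face; 0 = shut (its centre over the window), slides along the window's +y to 0.070 m = fully open, at its stop, clear of the window. Stiff to about 1.2 N, stays where it is left.
- shutter_tab (a point): middle of the top of the shutter's upright black tab: 30 mm long up the slope, 8 mm thick across it (the way the shutter slides), 19 mm high above the plate; its top is 28 mm above the reading face. Axes as the window's.
- pin_1 (a joint): upper sprung steel interlock pin (7 mm thick), on the window's x axis 33 mm up the slope from its centre; 0 = out (stands 5 mm above the face), 0.005 m = pressed in level with the face (fully in). Each pin takes 1 N to start and 4.5 N when fully in, so all three push the carrier back with 13.5 N.
- pin_2 (a joint): lower right interlock pin, like pin_1, at x = -33 mm, y = -10 mm of the window
- pin_3 (a joint): lower left interlock pin, like pin_1, at x = -33 mm, y = +10 mm of the window
- carrier: slide carrier, 80 g: flat aluminium frame 80 (x) x 36 (y) x 6 mm holding a glass slide, with a black upright grip fin in the middle, 30 mm long (x), 12 mm thick (y), standing 7 to 40 mm above the underside. Origin: centre of the flat underside; z up through the fin. The same either way round. It starts lying flat, fin up, on the tissue pack.
- tissue_pack: flat green pack of lens tissue, 66 (x) x 105 (y) mm, 9 mm high, fixed on the worktop; origin at the centre of its underside. The carrier lies along its y.
- lens_blower: black rubber lens blower bulb, 46 mm thick, 95 mm tall, standing loose behind the reader; origin at the centre of its foot. Bystander.
- coverslip_box: small pale box, 30 x 30 x 17 mm, loose beside the tissue pack; origin at the centre of its underside. Bystander.
- immersion_oil: small amber dropper bottle, 33 mm thick, 68 mm tall, standing loose behind the tissue pack; origin at the centre of its underside. Bystander.
Mind the look-alikes: they are no part of the job. Of the things that look like the tissue_pack, take the one that is nearest to the robot's base at the start.

How it is judged:
On the way, in this order (a step that is already met when the one before it is completed fails the run):
1. the dust shutter is fully open (value of joint shutter above 0.062 m), for 0.2 s.
2. the carrier is lifted clear of the tissue pack (height (world z) of carrier above 0.04 m and contact force between carrier and tissue_pack below 0.01 N and contact force between the fingers and carrier above 1 N), for 0.2 s.
At the end, for the whole second after the job is handed in: All three pins pressed in at least 3.6 of 5 mm by the carrier, which is flush on the face (within 0.05 rad), square (0.10 rad), centred on the window (7 mm each way), still, gripped by the fingers and pressed on with 4 to 35 N; shutter open at least 62 of 70 mm (value of joint each of pin_1, pin_2, pin_3 above 0.0036 m and angle between the z axis of carrier and the z axis of window, either way round below 0.05 rad and angle between the x axis of carrier and the x axis of window, either way round below 0.1 rad and x of carrier in the frame of window between -0.007 and 0.007 m and y of carrier in the frame of window between -0.007 and 0.007 m and value of joint shutter above 0.062 m and contact force between carrier and reader between 4 and 35 N and contact force between the fingers and carrier above 2 N and linear speed of carrier below 0.01 m/s); the arm keeps its last pose, push and grip.
It fails at once if the carrier is forced onto the reader with more than 70 N (the glass would crack) (contact force between carrier and reader above 70 N).
It fails at once if a bystander (lens blower, small box, dropper bottle) is shifted by more than 30 mm or tipped (distance of any of lens_blower, coverslip_box, immersion_oil from where it was at the start of the episode above 0.03 m or angle between any of lens_blower, coverslip_box, immersion_oil's own z axis and vertical above 0.5 rad).
It also fails if it takes over 54 s, if anything falls off the work surface, if the arm or the gripper's body presses on something with over 40 N, if the wrist force passes 120 N, or if a joint passes its speed limit or range.

## Working session

There is one attempt and no reset: what is moved stays moved. The work goes in short steps, Python scripts to look and compute and a tool call to move; the robot and the scene stay as the last step left them, time stands still between calls to the robot, and variables do not carry over. Pictures are saved under pics/ and viewed, about 8 in all and at most 12, crops included, and the job is handed in when it is done.

Besides the shell and the picture viewer there is one more tool, called after "Call:" as name(argument=value, ...), one argument or row to a line, values as JSON. drive_tool: Moves the arm, as the interface text tells. Its arguments: {"type":"object","properties":{"increments":{"type":"array","items":{"type":"object","properties":{"grip":{"type":"number"},"tx":{"type":"number"},"ty":{"type":"number"},"tz":{"type":"number"},"turn":{"type":"number"}}}},"newtons":{"type":"number"}},"required":["increments"]}

```bash
mkdir -p pics; ls; python3 - <<'E'
from cell import *
import cv2,numpy as np
print(observe())
for n in("scene","top","wrist"):
    print(n,camera_info(n)); im=get_image(n); cv2.imwrite(f"pics/{n}0.png",im[:,:,::-1])
E
```

```text
pics
{'clock': 0.0, 'joints': array([ 1.01138464,  0.43523994,  0.02496189,  1.5741149 , -0.01157791,
        1.13401441, -0.07509544]), 'dq': array([ 1.03961650e-03,  5.28096725e-05,  3.21100827e-04,  9.77263299e-04,
       -5.97068832e-04,  4.92616910e-04,  1.05198894e-03]), 'joint_efforts': array([ 3.70734006e-04, -6.67840576e+01,  9.85935666e-01, -3.14466763e+01,
       -6.02256367e-02,  4.27672255e-02,  4.48821822e-05]), 'position': array([ 0.27539342, -0.56046599,  0.22592745]), 'ee_rot': array([-3.05851268e+00, -7.10915113e-01,  8.26662340e-04]), 'force': array([-0.39505902,  0.67064975,  0.19933726]), 'ft_torque': array([-0.06159678,  0.01248211, -0.0106108 ]), 'width': 0.998938784079412}
scene {'fx': 510.5262787323927, 'fy': 510.5262787323927, 'cx': 274.100364215298, 'cy': 204.37053172550327, 'eye': array([-0.10320958, -0.44759133,  0.6856363 ]), 'rotation': array([-1.97169331,  1.06755822, -0.56929666])}
top {'fx': 519.1596551143605, 'fy': 519.1596551143605, 'cx': 280.2991848859648, 'cy': 210.44897923232287, 'eye': array([0.41322479, 0.01879858, 1.33310182]), 'rotation': array([-2.17560486,  2.11757496, -0.1503697 ])}
wrist {'fx': 295.05444769758327, 'fy': 295.05444769758327, 'cx': 278.07142700324266, 'cy': 208.80291673459365, 'hand_eye': array([[ 1.60876188e-03, -9.62808795e-01, -2.70178895e-01,
         7.20680512e-02],
       [ 9.99998683e-01,  1.60637378e-03,  2.29954909e-04,
         9.51203112e-04],
       [ 2.12605684e-04, -2.70178910e-01,  9.62810112e-01,
        -1.58180938e-01],
       [ 0.00000000e+00,  0.00000000e+00,  0.00000000e+00,
         1.00000000e+00]])}
```

View pics/top0.png

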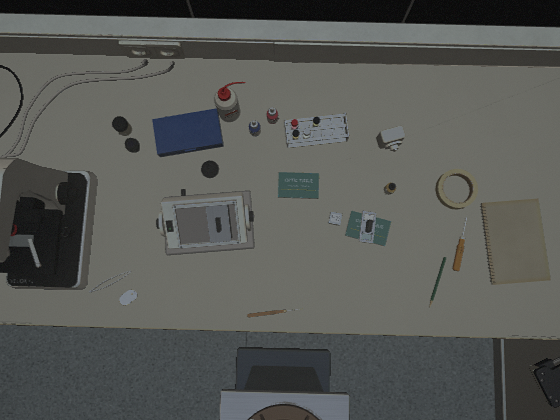

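View pics/scene0.png

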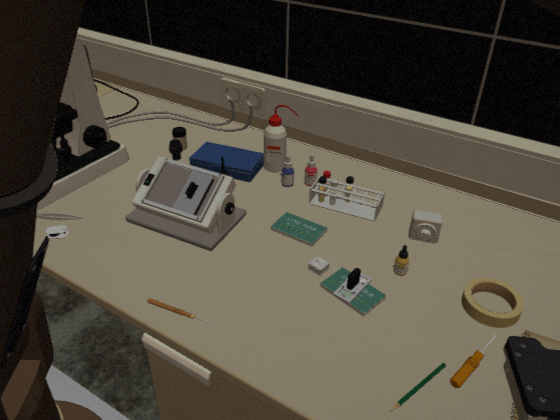

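```bash
python3 - <<'E'
import cv2,numpy as np
a=cv2.imread("pics/top0.png");s=cv2.imread("pics/scene0.png")
f=lambda im,x,y,w,h,k:np.clip(cv2.resize(im[y:y+h,x:x+w],None,fx=k,fy=k,interpolation=3)*1.5,0,255).astype(np.uint8)
A=f(a,150,175,110,85,3.6); B=f(a,315,185,110,85,3.6); C=f(s,120,145,130,100,3.05);D=f(s,290,230,130,100,3.05)
r=lambda *l:np.hstack([cv2.resize(i,(396,300)) for i in l])
cv2.imwrite("pics/crop1.png",np.vstack([r(A,B),r(C,D)]))
E
```

```text
(no output)
```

View pics/crop1.png

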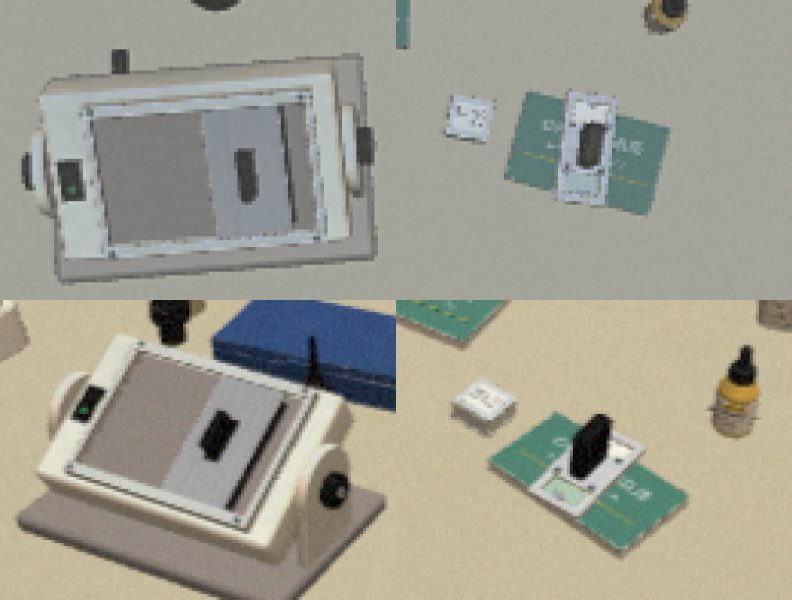

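```bash
cat > h.py <<'E'
from cell import *
import cv2,numpy as np
from scipy.spatial.transform import Rotation as R
def cam(n,st=None):
    c=camera_info(n)
    if n=="wrist":
        T=np.eye(4);T[:3,:3]=R.from_rotvec(st["ee_rot"]).as_matrix();T[:3,3]=st["position"];T=T@c["hand_eye"]
        return c,T[:3,3],T[:3,:3]
    return c,np.array(c["eye"]),R.from_rotvec(c["rotation"]).as_matrix()
def ray(C,u,v):
    c,e,M=C;d=M@[(u-c["cx"])/c["fx"],(v-c["cy"])/c["fy"],1];return e,d/np.linalg.norm(d)
def plane(C,u,v,z):
    e,d=ray(C,u,v);return e+d*(z-e[2])/d[2]
def tri(*rs):
    A=sum(np.eye(3)-np.outer(d,d) for e,d in rs);b=sum((np.eye(3)-np.outer(d,d))@e for e,d in rs)
    p=np.linalg.solve(A,b);return p,max(np.linalg.norm(np.cross(p-e,d)) for e,d in rs)
def proj(C,p):
    c,e,M=C;q=M.T@(np.array(p)-e);return q[0]/q[2]*c["fx"]+c["cx"],q[1]/q[2]*c["fy"]+c["cy"]
E
python3 - <<'E'
from h import *
import cell
print([k for k in dir(cell) if not k.startswith('_')]); print(getattr(cell,'grip_point_offset',None))
T,S=cam("top"),cam("scene")
t=lambda u,v,o=(150,175):ray(T,o[0]+u/3.6,o[1]+v*1.02/3.6)
s=lambda u,v,o=(120,145):ray(S,o[0]+u*130/396,o[1]+(v-300)/3.)
np.set_printoptions(precision=4,suppress=True)
P={}
for n,a,b in [("UL",(92,108),(140,345)),("UR",(318,88),(327,403)),("LL",(112,253),(70,468)),("LR",(325,240),(240,522)),("tab",(246,175),(218,433)),("pUL",(202,113),(220,377))]:
    P[n],e=tri(t(*a),s(*b));print(n,P[n],e)
x=(P["UL"]+P["UR"]-P["LL"]-P["LR"])/2;y=(P["UL"]-P["UR"]+P["LL"]-P["LR"])/2
print(np.linalg.norm(x),np.linalg.norm(y),"tilt",np.degrees(np.arctan2(x[2],np.hypot(*x[:2]))),"yaw",np.degrees(np.arctan2(x[1],x[0])),np.degrees(np.arctan2(-y[0],y[1])))
o=(315,185);f,e=tri(t(592-396,145,o),s(590-396,437,(290,230)));print("fin",f,e)
z=.015
q=lambda u,v:plane(T,o[0]+(u-396)/3.6,o[1]+v*1.02/3.6,z)
c=[q(*k) for k in((567,90),(616,94),(607,205),(559,200))];print("carrier",np.mean(c,0),np.degrees(np.arctan2(*(c[0]+c[1]-c[2]-c[3])[[1,0]])),[np.linalg.norm(c[0]-c[3]),np.linalg.norm(c[0]-c[1])])
E
```

```text
['PlanningError', 'camera_info', 'get_image', 'grip_point_offset', 'observe', 'sign_off']
0.0188
UL [0.5908 0.2727 0.1185] 0.0012211337855003435
UR [0.6115 0.1236 0.1097] 0.0013092414842400192
LL [0.4988 0.2634 0.0654] 0.000449751432812573
LR [0.5109 0.1194 0.0699] 0.000234472753531975
tab [0.5516 0.1706 0.1002] 0.0004690880163046691
pUL [0.5907 0.1997 0.1159] 7.674033261925172e-05
0.10716690217467378 0.14747684894249632 tilt 25.658246550218504 yaw 4.0258075604232655 6.3826392198980075
fin [ 0.5648 -0.2007  0.0384] 0.00016925199151818948
carrier [ 0.5659 -0.2011  0.015 ] -4.1004926905136285 [np.float64(0.08039992059353553), np.float64(0.03495267423112465)]
```

Call:
drive_tool(
  increments=[
    {"tx": 0.35, "ty": 0.95, "tz": 0.05, "turn": -0.35, "grip": -1},
    {"tx": 0.35, "ty": 0.95, "tz": 0.05, "turn": -0.35, "grip": -1},
    {"tx": 0.35, "ty": 0.95, "tz": 0.05, "turn": -0.35, "grip": -1},
    {"tx": 0.35, "ty": 0.95, "tz": 0.05, "turn": -0.35, "grip": -1},
    {"tx": 0.35, "ty": 0.95, "tz": 0.05, "turn": -0.35, "grip": -1},
    {"tx": 0.35, "ty": 0.95, "tz": 0.05, "turn": -0.35, "grip": -1},
    {"tx": 0.35, "ty": 0.95, "tz": 0.05, "turn": -0.35, "grip": -1},
    {"tx": 0.35, "ty": 0.95, "tz": 0.05, "turn": -0.35, "grip": -1},
    {"tx": 0.35, "ty": 0.95, "tz": 0.05, "turn": -0.35, "grip": -1},
    {"tx": 0.35, "ty": 0.95, "tz": 0.05, "turn": -0.35, "grip": -1},
    {"tx": 0.35, "ty": 0.95, "tz": 0.05, "turn": -0.35, "grip": -1},
  ],
)

```text
clock: 1.25
position: [0.4149, -0.1817, 0.246]
ee_rot: [-3.138, -0.14, 0.001]
force: [0.2, -1.6, -0.1]
width: 0.999
```

Call:
drive_tool(
  increments=[
    {"tx": 0.34, "ty": 0.88, "tz": -0.01, "turn": 0.005},
    {"tx": 0.34, "ty": 0.88, "tz": -0.01, "turn": 0.005},
    {"tx": 0.34, "ty": 0.88, "tz": -0.01, "turn": 0.005},
    {"tx": 0.34, "ty": 0.88, "tz": -0.01, "turn": 0.005},
    {"tx": 0.34, "ty": 0.88, "tz": -0.01, "turn": 0.005},
    {"tx": 0.34, "ty": 0.88, "tz": -0.01, "turn": 0.005},
    {"tx": 0.34, "ty": 0.88, "tz": -0.01, "turn": 0.005},
    {"tx": 0.34, "ty": 0.88, "tz": -0.01, "turn": 0.005},
    {"tx": 0.34, "ty": 0.88, "tz": -0.01, "turn": 0.005},
    {"tx": 0.34, "ty": 0.88, "tz": -0.01, "turn": 0.005},
    {"tx": 0.34, "ty": 0.88, "tz": -0.01, "turn": 0.005},
    {"tx": 0.34, "ty": 0.88, "tz": -0.01, "turn": 0.005},
  ],
)

```text
invalid input
```

```bash
python3 - <<'E'
from h import *
st=observe();im=get_image("wrist");cv2.imwrite("pics/w1.png",im[:,:,::-1]);np.save("w1.npy",np.r_[st["position"],st["ee_rot"]])
print(st["position"],st["ee_rot"],st["force"]);C=cam("wrist",st)
for p in([.5516,.1706,.1002],[0.5908,0.2727,0.1185],[0.6115,0.1236,0.1097],[0.4988,0.2634,0.0654],[0.5109,0.1194,0.0699]):print(np.round(proj(C,p)))
a=np.clip(im[:,:,::-1]*1.5,0,255).astype(np.uint8);cv2.imwrite("pics/w1v.png",cv2.resize(a,(800,600)))
E
```

```text
[ 0.41491199 -0.18174542  0.24595559] [-3.13770810e+00 -1.39902370e-01  1.26372419e-03] [ 0.19980417 -1.55235804 -0.09893221]
[-97.  16.]
[-268.  -61.]
[-71. -65.]
[-134.   75.]
[-2. 76.]
```

View pics/w1v.png

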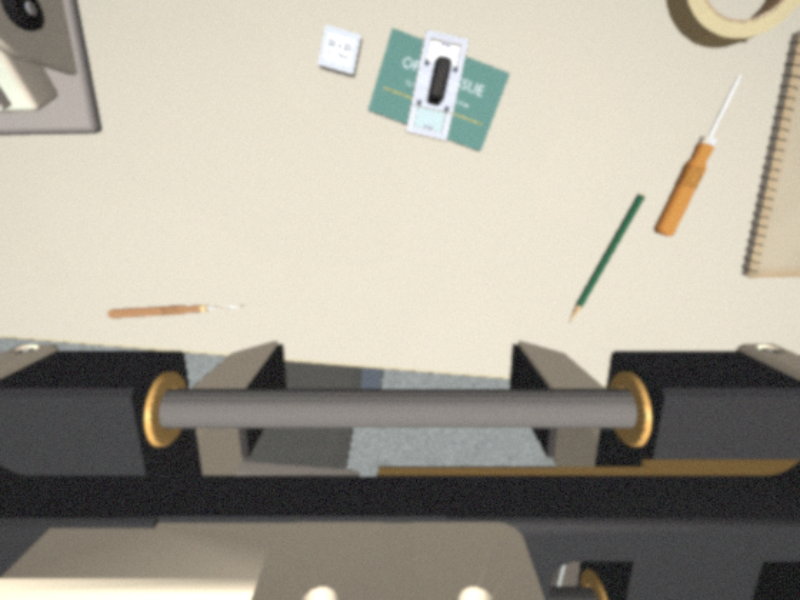

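Call:
drive_tool(
  increments=[
    {"tx": 0.22, "ty": 0.88, "tz": 0.0, "turn": 0.0, "grip": -1},
    {"tx": 0.22, "ty": 0.88, "tz": 0.0, "turn": 0.0, "grip": -1},
    {"tx": 0.22, "ty": 0.88, "tz": 0.0, "turn": 0.0, "grip": -1},
    {"tx": 0.22, "ty": 0.88, "tz": 0.0, "turn": 0.0, "grip": -1},
    {"tx": 0.22, "ty": 0.88, "tz": 0.0, "turn": 0.0, "grip": -1},
    {"tx": 0.22, "ty": 0.88, "tz": 0.0, "turn": 0.0, "grip": -1},
    {"tx": 0.22, "ty": 0.88, "tz": 0.0, "turn": 0.0, "grip": -1},
    {"tx": 0.22, "ty": 0.88, "tz": 0.0, "turn": 0.0, "grip": -1},
    {"tx": 0.22, "ty": 0.88, "tz": 0.0, "turn": 0.0, "grip": -1},
    {"tx": 0.22, "ty": 0.88, "tz": 0.0, "turn": 0.0, "grip": -1},
    {"tx": 0.22, "ty": 0.88, "tz": 0.0, "turn": 0.0, "grip": -1},
  ],
)

```text
clock: 2.4
position: [0.5031, 0.1671, 0.2458]
ee_rot: [3.138, 0.132, -0.002]
force: [-0.7, 0.5, 0.4]
width: 1.0
```

```bash
python3 - <<'E'
from h import *
st=observe();im=get_image("wrist");cv2.imwrite("pics/w2.png",im[:,:,::-1]);np.save("w2.npy",np.r_[st["position"],st["ee_rot"]])
print(st["position"],st["ee_rot"],st["force"]);C=cam("wrist",st)
for p in([.5516,.1706,.1002],[0.5908,0.2727,0.1185],[0.6115,0.1236,0.1097],[0.4988,0.2634,0.0654],[0.5109,0.1194,0.0699]):print(np.round(proj(C,p)))
a=np.clip(im[:,:,::-1]*1.3,0,255).astype(np.uint8);cv2.imwrite("pics/w2v.png",cv2.resize(a[:300],(800,429)))
E
```

```text
[0.50305011 0.16709551 0.24575666] [ 3.13830937e+00  1.32438804e-01 -1.79553070e-03] [-0.70108467  0.49608253  0.41188675]
[278. 150.]
[169.  98.]
[333.  90.]
[194. 187.]
[319. 188.]
```

View pics/w2v.png

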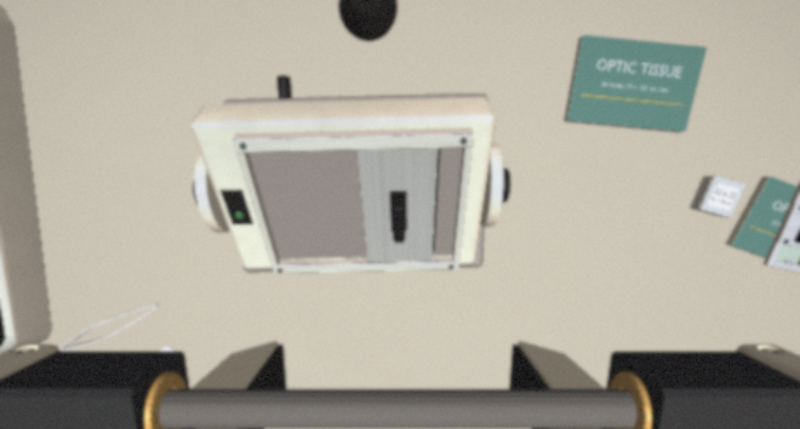

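```bash
python3 - <<'E'
from h import *
np.set_printoptions(precision=4,suppress=True)
T,S=cam("top"),cam("scene");w=np.load("w2.npy");W=cam("wrist",dict(position=w[:3],ee_rot=w[3:]))
t=lambda u,v,o=(150,175):ray(T,o[0]+u/3.6,o[1]+v*1.02/3.6)
s=lambda u,v,o=(120,145):ray(S,o[0]+u*130/396,o[1]+(v-300)/3.)
k=lambda u,v:ray(W,u*.7,v*.7)
P={}
for n,a,b,c in [("UL",(92,110),(140,345),(243,146)),("UR",(317,93),(325,403),(463,141)),("LL",(113,254),(72,468),(279,268)),("LR",(318,240),(240,520),(452,266)),("plateUL",(202,113),(220,377),(358,150))]:
    P[n],e=tri(t(*a),s(*b),k(*c));print(n,P[n],e,[np.round(proj(W,P[n])[i]/.7) for i in(0,1)])
x=(P["UL"]+P["UR"]-P["LL"]-P["LR"])/2;y=(P["UL"]-P["UR"]+P["LL"]-P["LR"])/2
print(np.linalg.norm(x),np.linalg.norm(y),"tilt",np.degrees(np.arctan2(x[2],np.hypot(*x[:2]))),"yaw",np.degrees(np.arctan2(x[1],x[0])),np.degrees(np.arctan2(-y[0],y[1])),"ytilt",y[2])
m=sum(P[q] for q in("UL","UR","LL","LR"))/4
th=np.arctan2(x[2],np.hypot(*x[:2]));ya=np.arctan2(-y[0],y[1])
X=np.array([np.cos(ya)*np.cos(th),np.sin(ya)*np.cos(th),np.sin(th)]);Y=np.array([-np.sin(ya),np.cos(ya),0]);N=np.cross(X,Y)
for hh in(.010,.011):
    win=m-hh*N-.033*Y;print("win",win,"expected z",.068+.022*np.cos(th))
print("N",N,"tabtop",win+.028*N)
for d in(-.015,0,.015):print("tab proj disp",np.array(proj(W,win+.028*N+d*X))/.7)
E
```

```text
UL [0.5886 0.2716 0.12  ] 0.0014873797929436492 [np.float64(243.0), np.float64(144.0)]
UR [0.6072 0.1264 0.1094] 0.0059467509536007155 [np.float64(471.0), np.float64(136.0)]
LL [0.4983 0.262  0.0663] 0.001274971761895189 [np.float64(279.0), np.float64(268.0)]
LR [0.5121 0.1226 0.0693] 0.0018188816749484416 [np.float64(452.0), np.float64(266.0)]
plateUL [0.591  0.1995 0.1158] 0.0008137765701144145 [np.float64(357.0), np.float64(151.0)]
0.10407627942752641 0.14323239502115398 tilt 26.75002339008251 yaw 4.12058306652255 6.4942240367387525 ytilt 0.0038360586257129015
win [0.5598 0.1634 0.0823] expected z 0.08764553271264314
win [0.5602 0.1634 0.0814] expected z 0.08764553271264314
N [-0.4472 -0.0509  0.893 ] tabtop [0.5477 0.162  0.1064]
tab proj disp [408.3676 239.915 ]
tab proj disp [408.228  222.0541]
tab proj disp [408.0784 202.9183]
```

```bash
python3 - <<'E'
from h import *
np.set_printoptions(precision=4,suppress=True)
w=np.load("w2.npy");W=cam("wrist",dict(position=w[:3],ee_rot=w[3:]))
for z in(.107,.1125):print(plane(W,399*.7,223*.7,z))
im=cv2.imread("pics/w2.png");g=im.max(2)[120:180,262:300]
m=(g<60).astype(np.uint8);n,l,s,c=cv2.connectedComponentsWithStats(m);print(s,c+[262,120])
# rails between UL-UR, LL-LR screws, only wrist+top
T=cam("top")
t=lambda u,v,o=(150,175):ray(T,o[0]+u/3.6,o[1]+v*1.02/3.6)
for a,c in[((92,110),(243,146)),((317,93),(463,141)),((113,254),(279,268)),((318,240),(452,266))]:print(tri(t(*a),ray(W,c[0]*.7,c[1]*.7)))
w=np.load("w1.npy");W=cam("wrist",dict(position=w[:3],ee_rot=w[3:]));im=cv2.imread("pics/w1.png")
h=cv2.cvtColor(im,cv2.COLOR_BGR2GRAY)[30:80,290:325];n,l,s,c=cv2.connectedComponentsWithStats((h<60).astype(np.uint8));print(s,c+[290,30])
for z in(.035,.049):print("fin",plane(W,*(c[1]+[290,30]),z))
q=[plane(W,u*.7,v*.7,.015) for u,v in((426,30),(467,37),(447,140),(407,134))];print(np.mean(q,0),np.degrees(np.arctan2(*(q[0]+q[1]-q[2]-q[3])[[1,0]])))
E
```

```text
[0.5465 0.1684 0.107 ]
[0.5471 0.1684 0.1125]
[[   0    0   38   60 1970]
 [  12   14   10   35  310]] [[280.7898 149.4609]
 [278.6581 149.7484]]
(array([0.5879, 0.2689, 0.1291]), np.float64(0.001042425406851059))
(array([0.6079, 0.1276, 0.0894]), np.float64(0.0026412681984100293))
(array([0.4978, 0.2628, 0.065 ]), np.float64(0.0002751827752922445))
(array([0.5117, 0.1232, 0.0696]), np.float64(0.0011156268419280219))
[[   0    0   35   50 1472]
 [  10   11   14   32  278]] [[307.017   54.1576]
 [306.9101  56.3129]]
fin [ 0.5657 -0.2019  0.035 ]
fin [ 0.5628 -0.2009  0.049 ]
[ 0.565  -0.2022  0.015 ] -5.104673783084037
```

Call:
drive_tool(
  increments=[
    {"tx": 0.107, "ty": 0.0, "tz": -0.05, "turn": 0.016, "grip": 0},
    {"tx": 0.107, "ty": 0.003, "tz": -0.15, "turn": 0.016, "grip": 0},
    {"tx": 0.107, "ty": 0.003, "tz": -0.25, "turn": 0.016, "grip": 0},
    {"tx": 0.107, "ty": 0.003, "tz": -0.29, "turn": 0.016, "grip": 0},
    {"tx": 0.107, "ty": 0.003, "tz": -0.32, "turn": 0.016, "grip": 0},
    {"tx": 0.107, "ty": 0.003, "tz": -0.34, "turn": 0.016, "grip": 0},
    {"tx": 0.107, "ty": 0.003, "tz": -0.355, "turn": 0.016, "grip": 0},
    {"tx": 0.107, "ty": 0.003, "tz": -0.365, "turn": 0.016, "grip": 0},
    {"tx": 0.107, "ty": 0.003, "tz": -0.365, "turn": 0.016, "grip": 0},
    {"tx": 0.107, "ty": 0.003, "tz": -0.365, "turn": 0.016, "grip": 0},
  ],
)

```text
clock: 3.45
position: [0.5462, 0.1688, 0.1005]
ee_rot: [-3.138, -0.159, -0.0]
force: [1.0, 0.0, 0.1]
width: 0.498
```

No contact. Close lightly on the tab.

Call:
drive_tool(
  increments=[
    {"tx": 0, "ty": 0, "tz": 0, "turn": 0, "grip": 1},
    {"tx": 0, "ty": 0, "tz": 0, "turn": 0, "grip": 1},
    {"tx": 0, "ty": 0, "tz": 0, "turn": 0, "grip": 1},
    {"tx": 0, "ty": 0, "tz": 0, "turn": 0, "grip": 1},
    {"tx": 0, "ty": 0, "tz": 0, "turn": 0, "grip": 1},
    {"tx": 0, "ty": 0, "tz": 0, "turn": 0, "grip": 1},
  ],
  newtons=8,
)

```text
clock: 4.05
position: [0.5462, 0.1689, 0.1005]
ee_rot: [-3.137, -0.159, -0.0]
force: [0.2, -0.6, 1.1]
width: 0.086
```

Call:
drive_tool(
  increments=[
    {"tx": -0.003, "ty": 0.03, "tz": 0, "turn": 0, "grip": 1},
    {"tx": -0.006, "ty": 0.06, "tz": 0, "turn": 0, "grip": 1},
    {"tx": -0.009, "ty": 0.09, "tz": 0, "turn": 0, "grip": 1},
    {"tx": -0.012, "ty": 0.12, "tz": 0, "turn": 0, "grip": 1},
    {"tx": -0.015, "ty": 0.145, "tz": 0, "turn": 0, "grip": 1},
    {"tx": -0.017, "ty": 0.165, "tz": 0, "turn": 0, "grip": 1},
    {"tx": -0.017, "ty": 0.172, "tz": 0, "turn": 0, "grip": 1},
    {"tx": -0.017, "ty": 0.172, "tz": 0, "turn": 0, "grip": 1},
    {"tx": -0.017, "ty": 0.172, "tz": 0, "turn": 0, "grip": 1},
  ],
)

```text
clock: 4.95
position: [0.5393, 0.2344, 0.1003]
ee_rot: [3.133, 0.156, -0.002]
force: [-3.2, -11.1, 7.6]
width: 0.088
```

Call:
drive_tool(
  increments=[
    {"tx": 0, "ty": 0.01, "tz": 0, "turn": 0, "grip": 1},
    {"tx": 0, "ty": 0.015, "tz": 0, "turn": 0, "grip": 1},
    {"tx": 0, "ty": 0.015, "tz": 0, "turn": 0, "grip": 1},
    {"tx": 0, "ty": 0.015, "tz": 0, "turn": 0, "grip": 1},
  ],
)

```text
clock: 5.35
position: [0.5393, 0.2352, 0.1001]
ee_rot: [3.126, 0.15, -0.006]
force: [-2.9, -16.7, 11.4]
width: 0.1
```

Call:
drive_tool(
  increments=[
    {"tx": 0, "ty": -0.002, "tz": 0, "turn": 0, "grip": 0},
    {"tx": 0, "ty": -0.002, "tz": 0, "turn": 0, "grip": 0},
    {"tx": 0, "ty": -0.002, "tz": 0, "turn": 0, "grip": 0},
    {"tx": 0, "ty": -0.002, "tz": 0.05, "turn": 0, "grip": 0},
    {"tx": 0, "ty": -0.002, "tz": 0.15, "turn": 0, "grip": 0},
    {"tx": 0, "ty": -0.05, "tz": 0.2, "turn": 0, "grip": 0},
    {"tx": -0.09, "ty": -0.16, "tz": 0.2, "turn": 0, "grip": 0},
    {"tx": -0.09, "ty": -0.18, "tz": 0.2, "turn": 0, "grip": 0},
    {"tx": -0.09, "ty": -0.18, "tz": 0.2, "turn": 0, "grip": 0},
    {"tx": -0.09, "ty": -0.18, "tz": 0.2, "turn": 0, "grip": 0},
  ],
)

```text
clock: 6.35
position: [0.5038, 0.1642, 0.1803]
ee_rot: [3.127, 0.15, -0.004]
force: [0.3, -0.4, 0.5]
width: 0.5
```

```bash
python3 - <<'E'
from h import *
st=observe();im=get_image("wrist");cv2.imwrite("pics/w3.png",im[:,:,::-1]);np.save("w3.npy",np.r_[st["position"],st["ee_rot"]])
print(st["position"],st["ee_rot"],st["force"])
a=np.clip(im[:,:,::-1]*1.3,0,255).astype(np.uint8);cv2.imwrite("pics/w3v.png",cv2.resize(a[60:260,130:397],(800,600),interpolation=3))
E
```

```text
[0.50380882 0.16419515 0.18032892] [ 3.12705214  0.15007704 -0.00405509] [ 0.34006747 -0.37981433  0.50185215]
```

View pics/w3v.png

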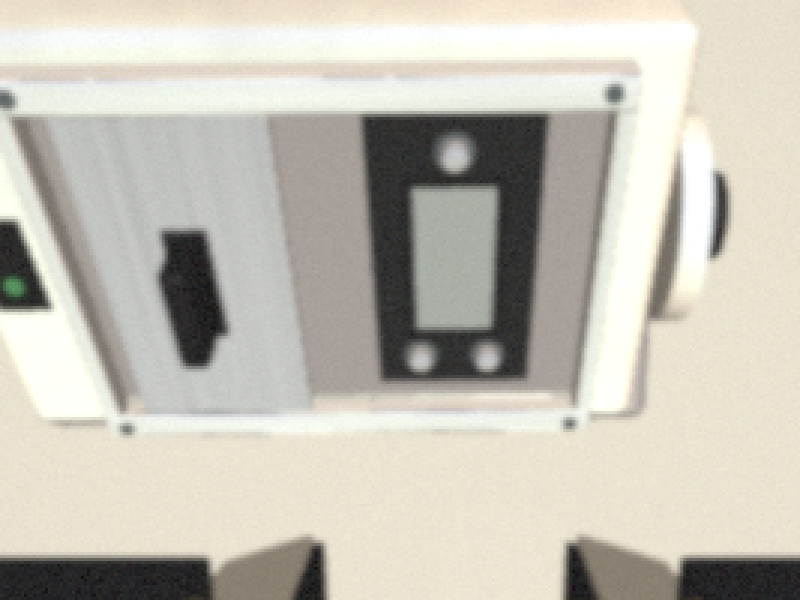

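```bash
cat >> h.py <<'E'
OBJ=np.array([[23,11,0],[23,-11,0],[-23,11,0],[-23,-11,0],[33,0,5],[-33,10,5],[-33,-10,5]])/1000.
def frame(ya,th):
    X=np.array([np.cos(ya)*np.cos(th),np.sin(ya)*np.cos(th),np.sin(th)]);Y=np.array([-np.sin(ya),np.cos(ya),0]);return np.c_[X,Y,np.cross(X,Y)]
E
python3 - <<'E'
from h import *
from scipy.optimize import least_squares
np.set_printoptions(precision=4,suppress=True)
w=np.load("w3.npy");W=cam("wrist",dict(position=w[:3],ee_rot=w[3:]))
px=np.array([[411,187],[498,186],[416,328],[496,328],[455,155],[421,355],[487,355]])/3.+[130,60]
K=np.array([[W[0]["fx"],0,W[0]["cx"]],[0,W[0]["fy"],W[0]["cy"]],[0,0,1]])
ok,r,t=cv2.solvePnP(OBJ,px,K,None);M=W[2]@cv2.Rodrigues(r)[0];print("pnp",W[1]+W[2]@t.ravel(),"tilt",np.degrees(np.arcsin(M[2,0])),"yaw",np.degrees(np.arctan2(M[1,0],M[0,0])),M[2,1])
def res(p,fz):
    z=.068+.022*np.cos(p[3]) if fz else p[4]
    Q=np.array([p[0],p[1],z])+OBJ@frame(p[2],p[3]).T
    return (np.array([proj(W,q) for q in Q])-px).ravel()
for fz in(1,0):
    s=least_squares(res,[.56,.165,.1,.45,.087],args=(fz,));print(fz,s.x,np.degrees(s.x[2:4]),np.abs(s.fun).max())
E
```

```text
pnp [0.5955 0.1797 0.6053] tilt -20.771249718283162 yaw -173.70473758916617 0.011783057873312103
1 [0.5599 0.1645 0.1123 0.5422 0.087 ] [ 6.4323 31.0677] 1.809719817339527
0 [0.56   0.1646 0.1124 0.5479 0.0878] [ 6.4402 31.3936] 1.8225233939343752
```

```bash
cat > fit.py <<'E'
from h import *
from scipy.optimize import least_squares
np.set_printoptions(precision=4,suppress=True)
V={}
for n in("w2","w3"):
    w=np.load(n+".npy");V[n]=cam("wrist",dict(position=w[:3],ee_rot=w[3:]))
im=cv2.imread("pics/w3.png");g=cv2.cvtColor(im,cv2.COLOR_BGR2GRAY)
pad=g[97:188,248:315]
_,b=cv2.threshold(pad,0,255,cv2.THRESH_OTSU)
n,l,s,c=cv2.connectedComponentsWithStats(b);print(s.tolist());px=[]
i=[k for k in range(1,n) if 700<s[k,4]<2500 and s[k,0]>5][0]
q=cv2.minAreaRect(np.argwhere(l==i)[:,::-1].astype(np.float32));print(q)
ap=cv2.approxPolyDP(cv2.findContours((l==i).astype(np.uint8),0,2)[0][0],4,True)[:,0]+[248,97];print(ap.tolist())
for k in range(1,n):
    if 20<s[k,4]<200:print("pin",c[k]+[248,97],s[k])
E
python3 fit.py
```

```text
[[3, 1, 62, 89, 3338], [0, 0, 67, 91, 1202], [28, 8, 12, 13, 112], [19, 25, 29, 48, 1302], [40, 77, 9, 10, 73], [18, 78, 9, 9, 70]]
((33.0, 48.5), (47.0, 28.0), 90.0)
[[267, 123], [269, 168], [292, 169], [295, 123]]
pin [281.4196 111.0982] [ 28   8  12  13 112]
pin [292.1507 178.6712] [40 77  9 10 73]
pin [270.0571 178.9571] [18 78  9  9 70]
```

```bash
cat >> fit.py <<'E'
G=np.array([[266.6,121.8],[295.4,121.6],[268.4,169.3],[295.,169.2]])
S3=np.array([[5,100],[615,93],[127,429],[570,424]])/3.+[130,60]-.3
S2=np.array([[243,146],[463,141],[279,268],[452,266]])*.7-.3
PN=np.array([[281.4,111.1],[270.1,178.9],[292.2,178.7]])
def res(p,full=False):
    x,y,ya,th,a1,a2,y1,y2,h,hp=p
    o=np.array([x,y,.068+.022*np.cos(th)]);F=frame(ya,th)
    g=o+OBJ[:4]@F.T;r=o+np.array([[a1,y1,h],[a1,y2,h],[-a2,y1,h],[-a2,y2,h]])@F.T
    P=OBJ[4:].copy();P[:,2]=hp;P=o+P@F.T
    pr=lambda C,Q:np.array([proj(C,q) for q in Q])
    e=np.vstack([pr(V["w3"],g)-G,pr(V["w3"],r)-S3,pr(V["w2"],r)-S2,pr(V["w3"],P)-PN])
    if full:print(e)
    return np.r_[e.ravel(),(h-.0105)*1000,(hp-.004)*700]
s=least_squares(res,[.56,.165,.1,.45,.05,.05,.106,-.04,.0105,.004]);res(s.x,True);print(s.x,np.degrees(s.x[2:4]))
p=s.x;F=frame(p[2],p[3]);print("N",F[:,2],"win z",.068+.022*np.cos(p[3]))
J=np.linalg.inv(s.jac.T@s.jac);print("sig",np.sqrt(np.diag(J))[:4])
E
python3 fit.py|tail -24
```

```text
((33.0, 48.5), (47.0, 28.0), 90.0)
[[267, 123], [269, 168], [292, 169], [295, 123]]
pin [281.4196 111.0982] [ 28   8  12  13 112]
pin [292.1507 178.6712] [40 77  9 10 73]
pin [270.0571 178.9571] [18 78  9  9 70]
[[ 0.6639  0.0715]
 [ 0.0808 -0.0415]
 [ 0.4246 -0.4361]
 [-1.4877 -0.6387]
 [ 0.2125 -0.0031]
 [-0.0453  0.2297]
 [-0.4184 -0.3863]
 [ 0.1695 -0.6553]
 [-0.0248 -0.1149]
 [ 0.2125 -0.2728]
 [ 0.2075  1.292 ]
 [-0.4177  0.0411]
 [ 0.1066  0.1954]
 [ 0.0953  0.4483]
 [-0.0103  0.3729]]
[ 0.5594  0.1647  0.1083  0.5195  0.0517  0.0526  0.1026 -0.0362  0.0106
  0.0025] [ 6.2045 29.7669]
N [-0.4936 -0.0537  0.8681] win z 0.08709715823103113
sig [0.0004 0.0003 0.0036 0.0134]
```

Call:
drive_tool(
  increments=[
    {"tx": 0.0, "ty": -0.05, "tz": 0.05, "turn": 0, "grip": 0},
    {"tx": 0.154, "ty": -0.915, "tz": 0.0, "turn": -0.165, "grip": 0},
    {"tx": 0.154, "ty": -0.915, "tz": 0.0, "turn": -0.165, "grip": 0},
    {"tx": 0.154, "ty": -0.915, "tz": 0.0, "turn": -0.165, "grip": 0},
    {"tx": 0.154, "ty": -0.915, "tz": 0.0, "turn": -0.165, "grip": 0},
    {"tx": 0.154, "ty": -0.915, "tz": 0.0, "turn": -0.165, "grip": 0},
    {"tx": 0.154, "ty": -0.915, "tz": 0.0, "turn": -0.165, "grip": 0},
    {"tx": 0.154, "ty": -0.915, "tz": 0.0, "turn": -0.165, "grip": 0},
    {"tx": 0.154, "ty": -0.915, "tz": -0.05, "turn": -0.165, "grip": 0},
    {"tx": 0.154, "ty": -0.915, "tz": -0.1, "turn": -0.165, "grip": 0},
    {"tx": 0.154, "ty": -0.915, "tz": -0.15, "turn": -0.165, "grip": 0},
    {"tx": 0.154, "ty": -0.915, "tz": -0.2, "turn": -0.165, "grip": 0},
    {"tx": 0.154, "ty": -0.915, "tz": -0.2, "turn": -0.165, "grip": 0},
  ],
)

```text
clock: 7.7
position: [0.5649, -0.1996, 0.0971]
ee_rot: [3.131, -0.116, -0.013]
force: [-1.1, 0.5, -0.1]
width: 0.497
```

Call:
drive_tool(
  increments=[
    {"tx": 0.001, "ty": -0.005, "tz": -0.05, "turn": -0.007, "grip": 0},
    {"tx": 0.001, "ty": -0.005, "tz": -0.1, "turn": -0.007, "grip": 0},
    {"tx": 0.001, "ty": -0.005, "tz": -0.14, "turn": -0.007, "grip": 0},
    {"tx": 0.001, "ty": -0.005, "tz": -0.17, "turn": -0.007, "grip": 0},
    {"tx": 0.001, "ty": -0.005, "tz": -0.188, "turn": -0.007, "grip": 0},
    {"tx": 0.001, "ty": -0.005, "tz": -0.188, "turn": -0.007, "grip": 0},
    {"tx": 0.001, "ty": -0.005, "tz": -0.188, "turn": -0.007, "grip": 0},
    {"tx": 0.001, "ty": -0.005, "tz": -0.188, "turn": -0.007, "grip": 1},
    {"tx": 0.001, "ty": -0.005, "tz": -0.188, "turn": -0.007, "grip": 1},
    {"tx": 0.001, "ty": -0.005, "tz": -0.188, "turn": -0.007, "grip": 1},
    {"tx": 0.001, "ty": -0.005, "tz": -0.188, "turn": -0.007, "grip": 1},
    {"tx": 0.001, "ty": -0.005, "tz": -0.188, "turn": -0.007, "grip": 1},
  ],
  newtons=8,
)

```text
clock: 8.9
position: [0.5654, -0.2016, 0.0221]
ee_rot: [3.13, -0.128, -0.012]
force: [-1.1, 0.5, 4.3]
width: 0.134
```

Call:
drive_tool(
  increments=[
    {"tx": 0, "ty": 0, "tz": 0.05, "turn": 0, "grip": 1},
    {"tx": 0, "ty": 0, "tz": 0.1, "turn": 0, "grip": 1},
    {"tx": 0, "ty": 0, "tz": 0.2, "turn": 0, "grip": 1},
    {"tx": 0, "ty": 0, "tz": 0.3, "turn": 0, "grip": 1},
    {"tx": 0, "ty": 0, "tz": 0.4, "turn": 0, "grip": 1},
    {"tx": 0, "ty": 0, "tz": 0.4, "turn": 0, "grip": 1},
    {"tx": 0, "ty": 0, "tz": 0.4, "turn": 0, "grip": 1},
  ],
)

```text
clock: 9.6
position: [0.5657, -0.2017, 0.1829]
ee_rot: [3.13, -0.128, -0.009]
force: [-0.8, -1.1, -1.6]
width: 0.129
```

```bash
python3 - <<'E'
from h import *
st=observe();im=get_image("wrist");cv2.imwrite("pics/w4.png",im[:,:,::-1])
a=get_image("scene");print(st["position"],st["ee_rot"],st["force"],st["width"])
f=lambda i:np.clip(i[:,:,::-1]*1.4,0,255).astype(np.uint8)
cv2.imwrite("pics/w4v.png",np.hstack([cv2.resize(f(im)[120:420,130:430],(400,400)),cv2.resize(f(a)[150:310,290:450],(400,400))]))
E
```

```text
[ 0.56574098 -0.20171634  0.18292771] [ 3.12989269 -0.12808509 -0.00946531] [-0.75135787 -1.11953174 -1.57404884] 0.12928209965795778
```

View pics/w4v.png

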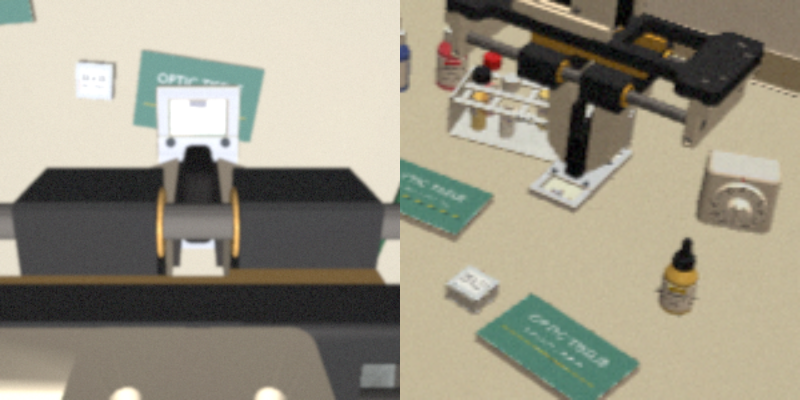

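Call:
drive_tool(
  increments=[
    {"tx": 0.005, "ty": 0.1, "tz": 0.02, "turn": 0.03, "grip": 1},
    {"tx": 0.01, "ty": 0.2, "tz": 0.02, "turn": 0.06, "grip": 1},
    {"tx": 0.01, "ty": 0.3, "tz": 0.02, "turn": 0.1, "grip": 1},
    {"tx": 0.019, "ty": 0.4, "tz": 0.02, "turn": 0.14, "grip": 1},
    {"tx": 0.019, "ty": 0.5, "tz": 0.02, "turn": 0.18, "grip": 1},
    {"tx": 0.019, "ty": 0.6, "tz": 0.02, "turn": 0.18, "grip": 1},
    {"tx": 0.019, "ty": 0.7, "tz": 0.02, "turn": 0.18, "grip": 1},
    {"tx": 0.019, "ty": 0.8, "tz": 0.02, "turn": 0.18, "grip": 1},
    {"tx": 0.019, "ty": 0.88, "tz": 0.0, "turn": 0.18, "grip": 1},
    {"tx": 0.019, "ty": 0.92, "tz": -0.03, "turn": 0.18, "grip": 1},
    {"tx": 0.019, "ty": 0.92, "tz": -0.06, "turn": 0.18, "grip": 1},
    {"tx": 0.019, "ty": 0.92, "tz": -0.07, "turn": 0.18, "grip": 1},
    {"tx": 0.019, "ty": 0.92, "tz": -0.07, "turn": 0.18, "grip": 1},
    {"tx": 0.019, "ty": 0.92, "tz": -0.07, "turn": 0.18, "grip": 1},
  ],
)

```text
clock: 11.1
position: [0.5723, 0.165, 0.1528]
ee_rot: [3.128, 0.164, -0.015]
force: [-0.1, -0.4, -1.2]
width: 0.129
```

Call:
drive_tool(
  increments=[
    {"tx": 0.003, "ty": 0.003, "tz": -0.02, "turn": 0.003, "grip": 1},
    {"tx": 0.003, "ty": 0.003, "tz": -0.032, "turn": 0.003, "grip": 1},
    {"tx": 0.002, "ty": 0.003, "tz": -0.038, "turn": 0.003, "grip": 1},
    {"tx": -0.003, "ty": 0.002, "tz": -0.045, "turn": 0.003, "grip": 1},
    {"tx": -0.009, "ty": 0.002, "tz": -0.052, "turn": 0.003, "grip": 1},
    {"tx": -0.015, "ty": 0.001, "tz": -0.06, "turn": 0.003, "grip": 1},
    {"tx": -0.015, "ty": 0.001, "tz": -0.06, "turn": 0.003, "grip": 1},
  ],
)

```text
clock: 11.8
position: [0.5658, 0.1656, 0.1285]
ee_rot: [3.127, 0.17, -0.016]
force: [-0.3, -0.2, -0.4]
width: 0.131
```

Call:
drive_tool(
  increments=[
    {"tx": -0.004, "ty": 0, "tz": -0.009, "turn": 0.0, "grip": 1},
    {"tx": -0.007, "ty": 0, "tz": -0.017, "turn": 0.0, "grip": 1},
    {"tx": -0.011, "ty": -0.002, "tz": -0.0265, "turn": 0.0, "grip": 1},
    {"tx": -0.011, "ty": -0.002, "tz": -0.0265, "turn": 0.0, "grip": 1},
    {"tx": -0.011, "ty": -0.002, "tz": -0.0265, "turn": 0.0, "grip": 1},
  ],
)

```text
clock: 12.3
position: [0.5609, 0.1647, 0.1174]
ee_rot: [3.127, 0.17, -0.017]
force: [0.1, 0.2, -1.2]
width: 0.131
```

```bash
python3 - <<'E'
from h import *
st=observe();im=get_image("wrist");cv2.imwrite("pics/w5.png",im[:,:,::-1]);np.save("w5.npy",np.r_[st["position"],st["ee_rot"]])
a=get_image("scene");cv2.imwrite("pics/s5.png",a[:,:,::-1]);print(st["position"],st["ee_rot"],st["force"],st["width"])
f=lambda i:np.clip(i[:,:,::-1]*1.4,0,255).astype(np.uint8)
cv2.imwrite("pics/w5v.png",np.hstack([cv2.resize(f(im)[60:360,130:430],(400,400)),cv2.resize(f(a)[130:250,120:240],(400,400),interpolation=3)]))
E
```

```text
[0.56093521 0.16474629 0.11743402] [ 3.12710134  0.1699113  -0.01725471] [ 0.06568858  0.2121643  -1.24681313] 0.13067935901043254
```

View pics/w5v.png

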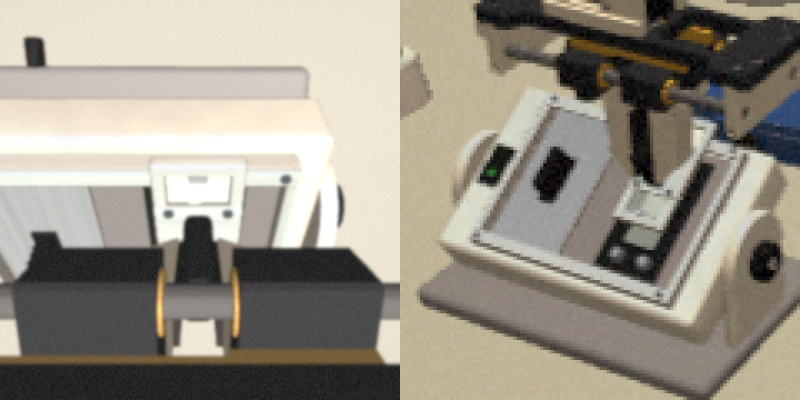

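Call:
drive_tool(
  increments=[
    {"tx": -0.006, "ty": -0.001, "tz": 0.011, "turn": 0, "grip": 1},
    {"tx": -0.02, "ty": -0.002, "tz": 0.003, "turn": 0, "grip": 1},
    {"tx": -0.034, "ty": -0.003, "tz": -0.005, "turn": 0, "grip": 1},
    {"tx": -0.048, "ty": -0.004, "tz": -0.013, "turn": 0, "grip": 1},
    {"tx": -0.0615, "ty": -0.006, "tz": -0.021, "turn": 0, "grip": 1},
    {"tx": -0.0615, "ty": -0.006, "tz": -0.021, "turn": 0, "grip": 1},
    {"tx": -0.056, "ty": -0.005, "tz": -0.031, "turn": 0, "grip": 1},
    {"tx": -0.0505, "ty": -0.005, "tz": -0.0405, "turn": 0, "grip": 1},
    {"tx": -0.0505, "ty": -0.005, "tz": -0.0405, "turn": 0, "grip": 1},
    {"tx": -0.0505, "ty": -0.005, "tz": -0.0405, "turn": 0, "grip": 1},
  ],
)

```text
clock: 13.4
position: [0.5412, 0.1627, 0.1012]
ee_rot: [3.127, 0.169, -0.017]
force: [-0.3, -0.4, -0.5]
width: 0.128
```

```bash
cat > look.py <<'E'
from h import *
import sys
n=sys.argv[1]
st=observe();im=get_image("wrist");cv2.imwrite(f"pics/w{n}.png",im[:,:,::-1]);np.save(f"w{n}.npy",np.r_[st["position"],st["ee_rot"]])
a=get_image("scene");cv2.imwrite(f"pics/s{n}.png",a[:,:,::-1]);print(st["position"],st["ee_rot"],st["force"],st["width"])
f=lambda i:np.clip(i[:,:,::-1]*1.4,0,255).astype(np.uint8)
cv2.imwrite(f"pics/v{n}.png",np.hstack([cv2.resize(f(im)[70:270,180:380],(400,400),interpolation=3),cv2.resize(f(a)[130:250,120:240],(400,400),interpolation=3)]))
E
python3 look.py 6
```

```text
[0.54115026 0.16273076 0.10124152] [ 3.12722607  0.16933469 -0.01693617] [-0.31912891 -0.43864282 -0.47941981] 0.12771836163258252
```

View pics/v6.png

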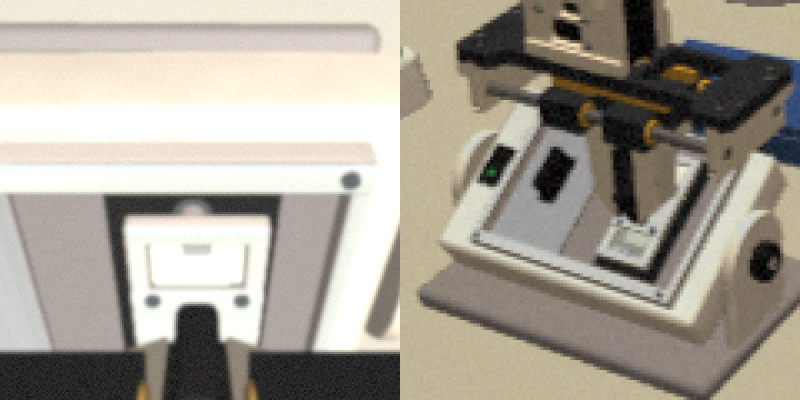

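Call:
drive_tool(
  increments=[
    {"tx": 0.0, "ty": 0.002, "tz": -0.002, "turn": 0.003, "grip": 1},
    {"tx": 0.002, "ty": 0.003, "tz": -0.005, "turn": 0.003, "grip": 1},
    {"tx": 0.004, "ty": 0.003, "tz": -0.009, "turn": 0.003, "grip": 1},
    {"tx": 0.004, "ty": 0.003, "tz": -0.009, "turn": 0.003, "grip": 1},
    {"tx": 0.004, "ty": 0.003, "tz": -0.009, "turn": 0.003, "grip": 1},
  ],
)

```text
clock: 14.0
position: [0.5428, 0.1643, 0.0981]
ee_rot: [3.127, 0.175, -0.016]
force: [-1.6, 0.9, 3.0]
width: 0.129
```

Call:
drive_tool(
  increments=[
    {"tx": 0.0, "ty": 0, "tz": -0.001, "turn": 0, "grip": 1},
    {"tx": 0.0, "ty": 0, "tz": -0.001, "turn": 0, "grip": 1},
    {"tx": 0.0, "ty": 0, "tz": -0.001, "turn": 0, "grip": 1},
    {"tx": 0.003, "ty": 0, "tz": -0.005, "turn": 0, "grip": 1},
    {"tx": 0.006, "ty": 0, "tz": -0.011, "turn": 0, "grip": 1},
    {"tx": 0.006, "ty": 0, "tz": -0.011, "turn": 0, "grip": 1},
    {"tx": 0.006, "ty": 0, "tz": -0.011, "turn": 0, "grip": 1},
  ],
  newtons=35,
)

```text
clock: 14.7
position: [0.5447, 0.1644, 0.0944]
ee_rot: [3.127, 0.175, -0.017]
force: [-4.9, -0.8, 13.2]
width: 0.128
```

Call:
drive_tool(
  increments=[
    {"tx": 0.002, "ty": 0, "tz": -0.004, "turn": 0, "grip": 1},
    {"tx": 0.004, "ty": 0, "tz": -0.008, "turn": 0, "grip": 1},
    {"tx": 0.004, "ty": 0, "tz": -0.008, "turn": 0, "grip": 1},
    {"tx": 0.004, "ty": 0, "tz": -0.008, "turn": 0, "grip": 1},
  ],
)

```text
clock: 15.1
position: [0.5452, 0.1644, 0.0937]
ee_rot: [3.126, 0.175, -0.018]
force: [-15.9, -5.5, 37.8]
width: 0.133
```

```bash
python3 look.py 7; python3 - <<'E'
from h import *
w=np.load("w7.npy");W=cam("wrist",dict(position=w[:3],ee_rot=w[3:]))
F=frame(.1083,.5195);o=np.array([.5594,.1647,.0871])
for z in(0,.006):
  for x,y in((.04,.018),(.04,-.018)):
    q=np.array(proj(W,o+F@[x,y,z]));print(z,x,y,(q-[180,70])*2)
print("screws",[(np.array(proj(W,o+F@[.0517,-.0362,.0106]))-[180,70])*2])
E
```

```text
[0.54515987 0.16444408 0.09373997] [ 3.1263757   0.17534147 -0.0180183 ] [-15.89896467  -5.48325133  37.77530208] 0.13254830121025418
0 0.04 0.018 [124.91262826 211.55004676]
0 0.04 -0.018 [271.00272511 212.09352963]
0.006 0.04 0.018 [122.95127262 227.70001923]
0.006 0.04 -0.018 [273.34118732 228.21595436]
screws [array([363.34801677, 202.33546776])]
```

View pics/v7.png

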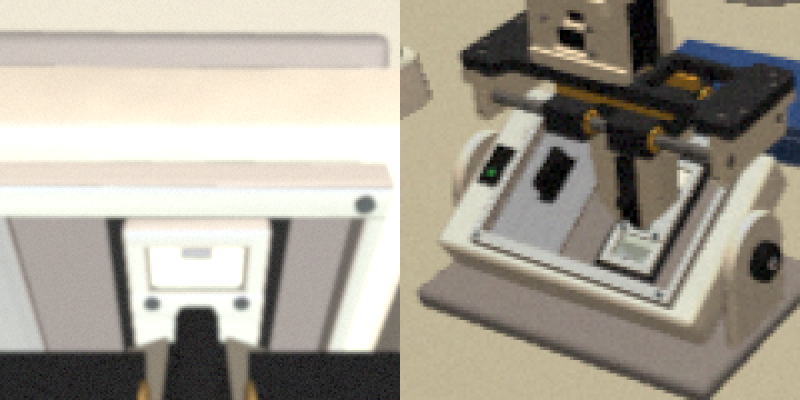

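Call:
drive_tool(
  increments=[
    {"tx": 0.001, "ty": 0, "tz": -0.0025, "turn": 0, "grip": 1},
    {"tx": 0.001, "ty": 0, "tz": -0.0025, "turn": 0, "grip": 1},
    {"tx": 0.001, "ty": 0, "tz": -0.0025, "turn": 0, "grip": 1},
    {"tx": 0.001, "ty": 0, "tz": -0.0025, "turn": 0, "grip": 1},
    {"tx": 0.001, "ty": 0, "tz": -0.0025, "turn": 0, "grip": 1},
  ],
)

```text
clock: 15.7
position: [0.5451, 0.1645, 0.0939]
ee_rot: [3.126, 0.175, -0.018]
force: [-7.9, -1.7, 18.7]
width: 0.127
```

```bash
python3 - <<'E'
from h import *
a=get_image("scene");st=observe();print(st["position"],st["force"],st["width"])
S=cam("scene");F=frame(.1083,.5195);o=np.array([.5594,.1647,.0871])
b=np.clip(cv2.resize(a[180:225,170:230,::-1],(800,600),interpolation=3)*1.4,0,255).astype(np.uint8);k=800/60
def m(p,c):
    q=(np.array(proj(S,o+F@p))-[170,180]+.5)*k;cv2.circle(b,tuple(int(i) for i in q),5,c,-1)
for y in(.018,-.018):
    m([-.04,y,.006],(0,0,255));m([-.04,y,0],(0,255,0))
m([-.0526,-.0362,.0106],(255,0,0))
cv2.imwrite("pics/v8.png",b)
E
```

```text
[0.5450994  0.16447673 0.09386706] [-7.14525034 -1.22221201 18.23081874] 0.1261678965670299
```

View pics/v8.png

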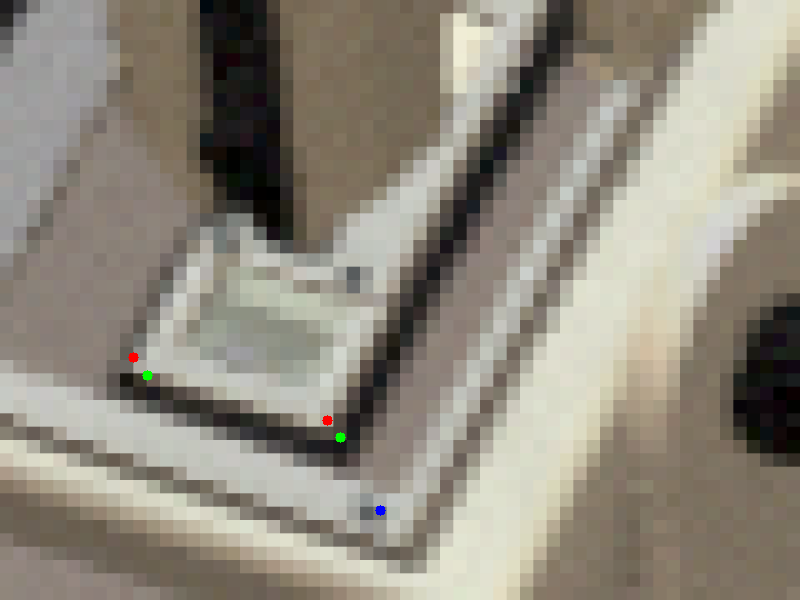

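```bash
python3 -c "
from cell import *
print(sign_off(),observe()['clock'],observe()['force'])"
```

```text
the job is handed in; nothing more can be done
the job is handed in; nothing more can be done
```

The job is handed in, with the arm still gripping the carrier at 35 N and holding it against the reading face. The clock stood at about 16 s of the 54 s allowed. No verdict was reported, so everything below is from my own checks.

**What I did:** I slid the shutter by its tab to its stop and lifted the carrier off the pack by its fin. I then tilted it in the grip by rolling it on the upper rail lip, moved it over the window and pressed it home.

**Last checks:**
- **Shutter:** at its stop; the push force rose and the tab stopped moving. The tab travelled only about 67 mm. It seems to have started 3–4 mm open, since the tab then sat about 70–72 mm from the window centre. In the pictures the window is clear.
- **Press:** about 20 N along the face normal. One step reached about 41 N, above the 35 N holding limit but below the 70 N failure limit. I backed off and the carrier barely rose, so it was still seated.
- **Pins:** I could not see or read them directly. I infer they are fully in because the press hit a hard stop.
- **Alignment:** in the scene view the carrier's lower corners match the predicted flush, centred pose to about 1 mm. Its edges run parallel to the black pad round the window.
- **Tilt:** the head measured 29.8 degrees, give or take about 1. A first, rougher estimate gave about 26 degrees, thrown off by one badly placed corner. The tilt of the carrier measured in the wrist view agreed with 29.8.
- **Bystanders:** I never went near them. I took no picture of them at the end.

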